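Unlock the barcode scanner and hold it aimed at the slide box label

TASK

Press the black paddle of the scanner cradle's latch down until it snaps over and stays down by itself, then draw the barcode scanner up out of its cradle and tip it nose-down, so that its window looks at the middle of the barcode label on the slide box from about 15 cm away and at a slant of about 45 degrees, neither level nor straight down. Finish while still holding the scanner there in the air, steady and touching nothing else (it reads by itself); leave the slide box and everything else on the bench where it is.

Things in the scene. Friction and masses are not known exactly. Their poses are not given: they have to be found in the camera images.
- cradle: Grey desk cradle, screwed down. Origin: centre of its cup, on the bench; x = the way the docked scanner's window faces, y = left of that, z up. Foot plate 150 x 96 x 16 mm (x -63 to +87 mm). Cup outside 51 x 45 mm, top 68 mm up; socket for the scanner's butt 43 x 37 mm, floor 16 mm up. Behind (-x) the latch paddle sticks out, ending 112 mm from the origin. Only the latch locks the scanner in.
- latch (a joint): Latch: a steel bail with its cross bar over a ledge of the scanner's handle and a paddle to the rear. rad: 0 = locked (start), grows as the paddle goes down, 0.55 = open, at a stop. A spring resists with up to about 3 N at the pad and throws it back unless pressed past about 0.40; from there it snaps to 0.55 and stays. The scanner is free from 0.35 on.
- latch_hinge (a point): Middle of the latch's level hinge axis, which runs along the cradle's y; the cradle's point (-14.5, 0, 50) mm. Does not move; axes as the cradle.
- latch_pad (a point): Middle of the top of the paddle's black ribbed pad (34 x 32 mm), where to press; moves with the latch. Locked: the cradle's point (-94.5, 0, 87) mm, pad level. Fully open: (-102, 0, 40) mm, pad sloping 0.55 rad down to the rear. The nearest tall thing is the back end of the scanner's head, 65 mm off, top 181 mm above the bench.
- scanner_head (a point): Centre of the scanner's grey head, where to grasp; 158.5 mm above the bench when docked. Axes: x = the way the window looks, y left, z up along the handle (as the cradle's when docked, play 0.03 rad). Head 74 mm long (x), 46 mm wide between flat sides (y), 45 mm high (z); in front of it (x +34 to +56 mm) a bumper 58 mm wide. Head and bumper are one rigid thing with the handle below.
- scanner_window (a point): Centre of the scanner's window, the front face of the head, 57 mm ahead (+x) of scanner_head; same axes. The scanner looks along this point's +x axis.
- scanner_foot (a point): Centre of the underside of the scanner's butt, 142.5 mm below scanner_head along the scanner's z and 8 mm behind it; same axes. Docked it stands on the socket's floor, 16 mm above the bench; it is out of the cup once raised by 60 mm.
- scanner: The whole loose barcode scanner, pistol-shaped, 165 mm tall, 0.2 to 0.3 kg; origin and axes as scanner_foot. From below: battery butt 40 x 34 x 58 mm (in the socket), handle 28 x 30 mm, head. Centre of mass 34 mm below and 6 mm ahead of scanner_head. Sturdy plastic: stands a firm grip (40 N or more).
- slidebox: Closed slide box, grey lid on a white bottom, 100 x 210 mm, 35 mm high, 0.8 kg, standing loose on the bench; origin at the centre of its underside, y along its length, z up. Its barcode label lies flat on the lid.
- label (a point): Centre of the barcode label, a white paper 44 x 74 mm with black bars, flat on the top of the slide box, 36 mm above the bench; axes as the slide box (z up).
- dishes: Bystander: stack of three clear dishes, 90 mm across, 47 mm high, between the cradle and the slide box. Origin at the centre of its underside.
- bottle0: Bystander: blue reagent bottle with a black cap, 71 mm across, 160 mm high. Origin at the centre of its underside.
- bottle1: Bystander: a second blue reagent bottle, the same size, beside the first. Origin at the centre of its underside.
- stickjar: Bystander: clear jar of wooden sticks, 86 mm across, 156 mm high. Origin at the centre of its underside.
- mailer: Bystander: small closed white slide mailer lying flat, 52 x 84 mm, 18 mm high, without a label. Origin at the centre of its underside.
- marker: Bystander: marker pen lying on the bench, 120 mm long, 17 mm high. Origin under its middle.
Mind the look-alikes: they are no part of the job. What is shaped like the slidebox but blue or red is not meant.

How it is judged:
On the way, in this order (a step that is already met when the one before it is completed fails the run):
1. the latch is pressed down past its detent (value of joint latch above 0.47 rad), for 0.2 s.
2. the scanner is drawn up out of the cradle in the gripper (z of scanner_foot in the frame of cradle above 0.075 m and contact force between scanner and the fingers above 1 N), for 0.2 s.
At the end, for the whole second after the job is handed in: Latch open; scanner still gripped, tipped 30 to 60 degrees from upright, window 100 to 200 mm from the label and aimed within 22 mm of its centre each way; foot over 30 mm up, touching nothing else; steady; slide box moved under 15 mm, others under 20 mm (value of joint latch above 0.47 rad and contact force between scanner and the fingers above 1 N and x of label in the frame of scanner_window between 0.1 and 0.2 m and y of label in the frame of scanner_window between -0.022 and 0.022 m and z of label in the frame of scanner_window between -0.022 and 0.022 m and angle between scanner_window's own z axis and vertical between 0.52 and 1.05 rad and height (world z) of scanner_foot above 0.03 m and height (world z) of scanner_head above 0.1 m and contact force between scanner and dishes below 0.2 N and contact force between scanner and bottle0 below 0.2 N and contact force between scanner and bottle1 below 0.2 N and contact force between scanner and stickjar below 0.2 N and contact force between scanner and mailer below 0.2 N and contact force between scanner and marker below 0.2 N and contact force between scanner and cradle below 0.2 N and contact force between scanner and slidebox below 0.2 N and linear speed of scanner below 0.03 m/s and angular speed of scanner below 0.2 rad/s and distance of slidebox from where it was at the start of the episode below 0.015 m and distance of each of dishes, bottle0, bottle1, stickjar, mailer, marker from where it was at the start of the episode below 0.02 m); the arm keeps its last pose, push and grip.
It fails at once if the slide box is moved by 15 mm or more (distance of slidebox from where it was at the start of the episode above 0.015 m).
It fails at once if another thing on the bench is moved by 20 mm or more or knocked over (distance of any of dishes, bottle0, bottle1, stickjar, mailer, marker from where it was at the start of the episode above 0.02 m or angle between any of dishes, bottle0, bottle1, stickjar, mailer's own z axis and vertical above 0.3 rad).
It also fails if it takes over 61 s, if anything falls off the work surface, if the arm or the gripper's body presses on something with over 40 N, if the wrist force passes 120 N, or if a joint passes its speed limit or range.

ROBOT

A 6-joint arm with a two-finger parallel gripper is mounted at the origin on the work surface. World frame = base frame: x ahead of the robot, y to its left, z up, the work surface at z = 0. Lengths are in m, angles in rad, forces in N, time in s.
With the tool pointing down it reaches from about 0.275 to 0.725 m from the base axis. Payload 15.9 kg.
Tool frame: the origin (TCP) lies on the centre line of the jaws, within the pads' length; the fingertips stand 17 mm ahead of it and the grasp point (between the pads) lies 2 mm behind it (robot.nose_length is the distance from the TCP to the fingertips, in m); z points along the fingers, y is the line along which they close (so a half turn about z gives the same grasp; the last joint's range is limited). The gripper opens to 85 mm and grips with 20 to 120 N. Pads are 22 mm wide; open, the fingers measure 114 mm over their backs; the gripper's body (76 mm by 85 mm) begins 54 mm behind the grasp point. The pads swing forward as they close: fully open they stand 13 mm farther back than shut.
Start: joints at [-1.32, 0.213, -0.034, 1.323, 0, 1.571], TCP at [0.124, -0.484, 0.209] pointing down, gripper open.
Joint ranges: [-2.98, 2.98], [-0.74, 1.72], [-1.14, 1.35], [-2.1, 2.04], [-1.57, 1.44], [-3.14, 3.14]. Speed limits (rad/s): [1.89, 1.89, 2.39, 2.57, 3.14, 3.14].

INTERFACE

Orientations are given as [roll, pitch, yaw] about the fixed x, y, z axes, in that order (R = Rz(yaw) Ry(pitch) Rx(roll)).
In Python, from station import telemetry, optics, ticket, robot gives the robot as it stands. The module is installed in compiled form; this text tells all that it offers.
- The arm moves only by the tool servo_tool, never from a script. Its argument "rows" is a list of rows, each an object with "delta_pos": the shift along the world's x, y, z in m, a list of three; "twist": the turn, a rotation vector about the world's x, y, z in degrees, a list of three. A call has 1 to 12 rows; each row is the pose to reach, as a shift and turn from the pose commanded when the call began; what a row does not reach only later rows make up. A row lasts 1/8 s, in which the tool goes at most 62.5 mm and 10.7 degrees, less where a joint would pass 70% of its speed; a pose out of reach is approached as far as the arm can. A call with a gripper value outside its range is refused whole. "jaw" is the closure, from 0 (fully open) to 1 (shut), set as the call begins (left out, the last holds). The fingers move at their own pace and stop on an object; "grip_force" is the grip in N (left out, the last holds). Time passes only in rows, so rows that repeat a pose let the fingers close. It gives the time, the measured TCP pose, the force, the opening and the grip force at its end, in the units of the state.
- telemetry.read_state(): the state, without advancing time (a new reading comes with each control period).
- optics.camera(name): name is "scene" or "top" or "wrist"; returns a dict with "img" (400x640x3 uint8, blue, green, red), "depth" (400x640 float32, m along the optical axis (not along the pixel's ray), 0 where there is no reading), "mtx" (3x3 intrinsics, pixels), "rvec" (rotation vector, rad) and "tvec" (3), from world to camera coordinates, as OpenCV has them. Camera axes: x right, y down, z forward; pixel columns grow to the right and rows downward; lengths in m; the calibration is good to about 2 mm. A picture is of the moment at which its call begins.
- ticket.hand_in(): hands the job in; it is judged then, once.
The state is a dict: "t": time; "joint_pos": joint angles; "qvel": joint speeds; "tau": joint torques, N m; "eef_pos": TCP position; "ee_rot": TCP orientation; "ft_force": force on the tool from outside, world axes, zero at the start; "wrist_torque": the same for the moment, N m; "opening": finger opening in m; "grasp_force": force on a finger pad.
Only numpy, scipy, OpenCV 4.12 (cv2) and the standard library are available. Lean on these libraries where they do the work, as an engineer would, in place of code of your own. Each camera call takes 0.05 s, during which the arm holds its last target. There are 200 camera calls.

## Working session

There is one attempt and no reset: what is moved stays moved. The work goes in short steps, Python scripts to look and compute and a tool call to move; the robot and the scene stay as the last step left them, time stands still between calls to the robot, and variables do not carry over. Pictures are saved under pics/ and viewed, at most 10 in all, crops included, and the job is handed in when it is done.

Besides the shell and the picture viewer there is one more tool, called after "Call:" as name(argument=value, ...) on one line, values as JSON. servo_tool: Moves the arm, as the interface text tells. Its arguments: {"type":"object","properties":{"rows":{"type":"array"},"jaw":{"type":"number"},"grip_force":{"type":"number"}},"required":["rows"]}

```bash
mkdir -p pics; cat > h.py <<'E'
import numpy as np, cv2
from station import telemetry, optics, ticket, robot
def grab(n):
    c=optics.camera(n); c['R']=cv2.Rodrigues(np.array(c['rvec'],float))[0]; c['t']=np.array(c['tvec'],float).ravel(); return c
def cloud(c):
    d=c['depth']; v,u=np.mgrid[:400,:640]; K=c['mtx']
    p=np.stack([(u-K[0,2])/K[0,0]*d,(v-K[1,2])/K[1,1]*d,d],-1)
    P=(p-c['t'])@c['R']; P[d<=0]=np.nan; return P
def plane(c,u,v,z):
    K=c['mtx']; r=np.array([(u-K[0,2])/K[0,0],(v-K[1,2])/K[1,1],1])@c['R']; o=-c['t']@c['R']
    return o+r*(z-o[2])/r[2]
E
python3 - <<'E'
from h import *
import pickle
print(telemetry.read_state())
for n in('scene','top'):
    c=grab(n); cv2.imwrite(f'pics/{n}0.png',c['img']); pickle.dump(c,open(n+'.pkl','wb')); print(n,-c['t']@c['R'],c['R'][2])
E
```

```text
{'t': 0.0, 'joint_pos': array([-1.31996965e+00,  2.13380542e-01, -3.50343815e-02,  1.32347623e+00,
       -1.36665273e-05,  1.57078763e+00]), 'qvel': array([-0.00177243, -0.00071014,  0.00054798,  0.00061314,  0.00043373,
       -0.00069334]), 'tau': array([ 2.71096527e-03, -6.86170149e+01,  4.87107861e+01,  1.82039535e-02,
        3.15254047e-04,  4.39623966e-05]), 'eef_pos': array([ 0.1240127 , -0.48402219,  0.20841379]), 'ee_rot': array([-3.14049783e+00,  1.36569942e-05,  2.50835395e-01]), 'ft_force': array([-0.11746853,  0.13116879,  0.77947975]), 'wrist_torque': array([ 0.02788701, -0.01045806,  0.0882322 ]), 'grasp_force': 0.0, 'opening': 0.08574504546047002}
scene [1.07632852 0.45031366 1.24381623] [-0.40870943 -0.33413268 -0.84930086]
top [0.32298061 0.01070724 1.77317917] [ 0.12368443  0.00108972 -0.992321  ]
```

View pics/scene0.png

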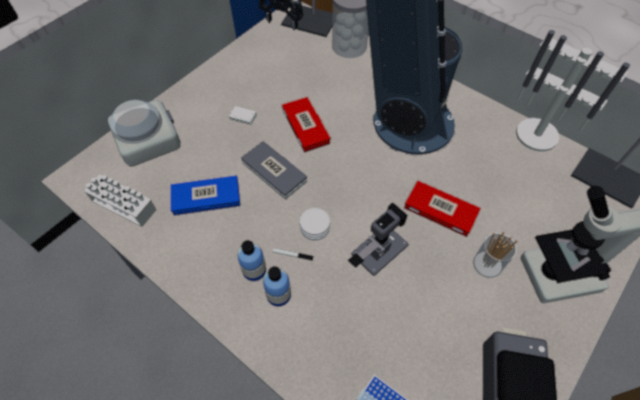

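View pics/top0.png

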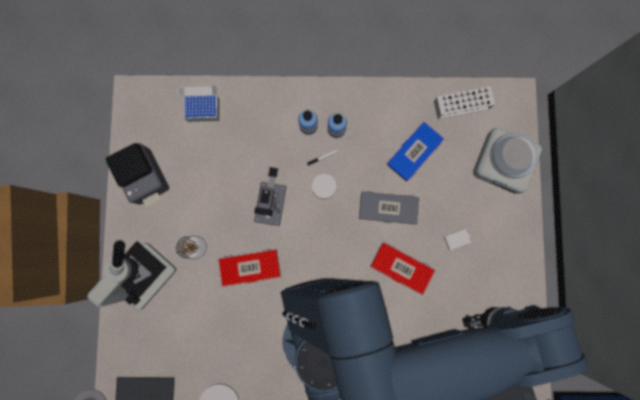

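The candidates for the slide box in the top view are grey (389,208), blue (415,151), red (250,267) and red (402,268). I choose the grey one. The white mailer is at (457,239). The cradle is at (268,203), with its black paddle at (273,172) pointing away from the robot, so the window faces the robot.

```bash
python3 - <<'E'
from h import *
import pickle
out=[]
for n,boxes in(('top',dict(cr=(240,150,300,235),box=(350,180,430,235))),('scene',dict(cr=(340,195,415,280),box=(235,135,315,200)))):
    c=pickle.load(open(n+'.pkl','rb')); P=cloud(c); im=c['img']; hsv=cv2.cvtColor(im,cv2.COLOR_BGR2HSV)
    for k,(a,b,e,f) in boxes.items():
        q=P[b:f,a:e].reshape(-1,3); g=im[b:f,a:e].max(2).ravel()
        for lo,hi in ((.075,.1),(.12,.2),(.03,.045),(.01,.022)):
            m=(q[:,2]>lo)&(q[:,2]<hi)
            if m.sum()>15:
                r=cv2.minAreaRect((q[m,:2]*1000).astype(np.float32)); print(n,k,lo,hi,m.sum(),np.median(q[m],0).round(4),r)
                if lo==.075:
                    mm=m&(g<50); print(' dark',mm.sum(),q[mm].mean(0), cv2.minAreaRect((q[mm,:2]*1000).astype(np.float32)) if mm.sum() else 0)
        # label: bright on box
        if k=='box':
            m=(g>120)&(q[:,2]>.03)&(q[:,2]<.045)
            print(' label',m.sum(),q[m].mean(0) if m.sum() else 0,cv2.minAreaRect((q[m,:2]*1000).astype(np.float32)) if m.sum() else 0)
c=pickle.load(open('top.pkl','rb')); P=cloud(c)
for nm,u,v in(('dish',324,186),('b0',307,120),('b1',337,123),('marker',322,158),('jar',191,247)): print(nm,P[v,u].round(3))
t=cv2.resize(c['img'][140:250,230:440],None,fx=3.5,fy=3.5,interpolation=cv2.INTER_CUBIC); 
s=pickle.load(open('scene.pkl','rb'))['img'][195:285,330:430]; s=cv2.resize(s,(440,396),interpolation=cv2.INTER_CUBIC)
w=np.zeros((385+0,735,3),np.uint8); w[:]=t[:385]
cv2.imwrite('pics/c1.png',cv2.resize(np.hstack([w,cv2.resize(s,(428,385))]),(798,264)))
E
```

```text
top cr 0.075 0.1 166 [0.5693 0.1827 0.0847] ((544.4786376953125, 180.94918823242188), (120.31891632080078, 32.62862777709961), 0.2443259209394455)
 dark 41 [0.58598096 0.18043722 0.08659487] ((585.9947509765625, 179.76528930664062), (21.718177795410156, 21.973875045776367), 87.84019470214844)
top cr 0.12 0.2 440 [0.4709 0.1944 0.1804] ((474.63995361328125, 195.7562255859375), (58.45466613769531, 93.92908477783203), 81.06529235839844)
top cr 0.03 0.045 16 [0.4823 0.1676 0.0401] ((479.1011047363281, 165.85195922851562), (23.142518997192383, 64.44856262207031), 74.23908233642578)
top cr 0.01 0.022 459 [0.4542 0.1761 0.0153] ((523.9425048828125, 203.2459716796875), (307.680908203125, 205.10690307617188), 1.5004050731658936)
top box 0.03 0.045 1406 [ 0.4661 -0.2316  0.0354] ((493.13665771484375, -235.29966735839844), (210.31021118164062, 156.8417510986328), 86.67584991455078)
top box 0.01 0.022 40 [ 0.5199 -0.2766  0.0116] ((477.46551513671875, -240.25704956054688), (186.1070556640625, 288.1073913574219), 0.3638148903846741)
 label 198 [ 0.4647952  -0.23689646  0.03594061] ((463.620422363
[... 712 characters left out ...]
177 0.0154] ((437.9021301269531, 201.51986694335938), (98.0894546508789, 246.21600341796875), 82.62196350097656)
scene box 0.03 0.045 1783 [ 0.471  -0.2299  0.0345] ((459.4927978515625, -230.89613342285156), (233.90525817871094, 272.2021179199219), 46.71274948120117)
scene box 0.01 0.022 166 [ 0.5075 -0.2015  0.0157] ((451.5889892578125, -236.17031860351562), (259.4611511230469, 233.66787719726562), 37.22700881958008)
 label 407 [ 0.43872382 -0.23748269  0.03463886] ((459.49627685546875, -268.2757873535156), (140.89447021484375, 352.372802734375), 87.04866027832031)
dish [ 0.542 -0.     0.047]
b0 [0.758 0.06  0.145]
b1 [ 0.747 -0.043  0.153]
marker [0.651 0.007 0.013]
jar [0.322 0.453 0.102]
```

View pics/c1.png

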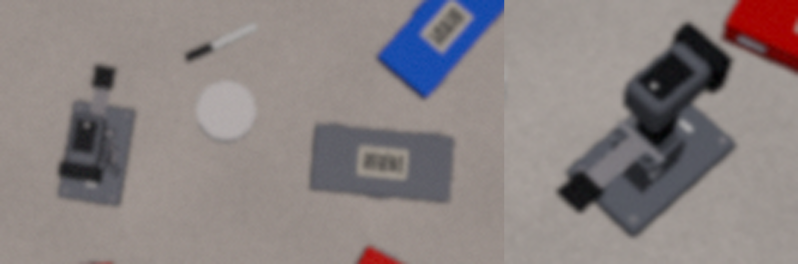

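The crop confirms the grey box with its label, and the scanner's bumper facing the robot with the paddle at the far side. Next I lift the tool, turn it a little to learn the sign of joint 6, and close the jaws.

Call:
servo_tool(rows=[{"delta_pos": [0.03, 0.03, 0.02], "twist": [0, 0, 10]}, {"delta_pos": [0.06, 0.09, 0.05], "twist": [0, 0, 20]}], jaw=1, grip_force=30)

```text
t: 0.35
eef_pos: [0.18, -0.4025, 0.2539]
ee_rot: [-3.14, -0.001, 0.604]
ft_force: [1.6, 0.4, 1.2]
opening: 0.0517
grasp_force: 0.0
```

```bash
python3 - <<'E'
from h import *
s=telemetry.read_state(); print(s['joint_pos'],s['eef_pos'],s['ee_rot'],s['t'])
E
```

```text
[-1.15046219e+00  8.92679248e-02 -6.76231270e-02  1.41600107e+00
  1.56582166e-04  1.38694046e+00] [ 0.17995348 -0.40247479  0.25394485] [-3.13956081e+00 -5.37098801e-04  6.04189288e-01] 0.35
```

Call:
servo_tool(rows=[{"delta_pos": [0.03, 0.04, 0.03], "twist": [0, 0, 10]}, {"delta_pos": [0.06, 0.08, 0.06], "twist": [0, 0, 20]}, {"delta_pos": [0.09, 0.12, 0.06], "twist": [0, 0, 30]}, {"delta_pos": [0.12, 0.16, 0.06], "twist": [0, 0, 40]}, {"delta_pos": [0.15, 0.2, 0.06], "twist": [0, 0, 50]}, {"delta_pos": [0.18, 0.25, 0.06], "twist": [0, 0, 60]}, {"delta_pos": [0.21, 0.3, 0.06], "twist": [0, 0, 70]}, {"delta_pos": [0.25, 0.36, 0.06], "twist": [0, 0, 80]}, {"delta_pos": [0.29, 0.42, 0.06], "twist": [0, 0, 90]}, {"delta_pos": [0.33, 0.47, 0.06], "twist": [0, 0, 100]}, {"delta_pos": [0.36, 0.52, 0.06], "twist": [0, 0, 110]}, {"delta_pos": [0.38, 0.56, 0.06], "twist": [0, 0, 120]}])

```text
t: 1.85
eef_pos: [0.5603, 0.1586, 0.3139]
ee_rot: [-3.141, -0.0, 2.7]
ft_force: [1.9, -0.2, 0.4]
opening: 0.0002
grasp_force: 0.0
```

Call:
servo_tool(rows=[{"delta_pos": [0, 0, 0], "twist": [0, 0, 9]}, {"delta_pos": [0, 0, 0], "twist": [0, 0, 17.6]}, {"delta_pos": [0, 0, 0], "twist": [0, 0, 17.6]}])

```text
t: 2.22
eef_pos: [0.5595, 0.1568, 0.314]
ee_rot: [-3.141, -0.001, 3.001]
ft_force: [-1.0, -0.3, -0.1]
opening: -0.0
grasp_force: 0.0
```

```bash
python3 - <<'E'
from h import *
import pickle
s=telemetry.read_state(); print(s['joint_pos'],s['eef_pos'],s['ee_rot'],s['t'])
c=grab('wrist'); cv2.imwrite('pics/w1.png',c['img']); pickle.dump(c,open('w1.pkl','wb')); print(-c['t']@c['R'],c['R'])
E
```

```text
[ 2.73191072e-01  4.16583761e-01  5.12898728e-01  1.66789460e+00
 -1.26565402e-05  4.13995245e-01] [0.55952525 0.15677267 0.31402132] [-3.14126596e+00 -7.12045747e-04  3.00078837e+00] 2.225
[0.49318595 0.16637082 0.47897488] [[ 1.40985837e-01  9.90011597e-01  1.75111538e-04]
 [ 9.55406225e-01 -1.36104099e-01  2.62058426e-01]
 [ 2.59464715e-01 -3.67792240e-02 -9.65051994e-01]]
```

View pics/w1.png

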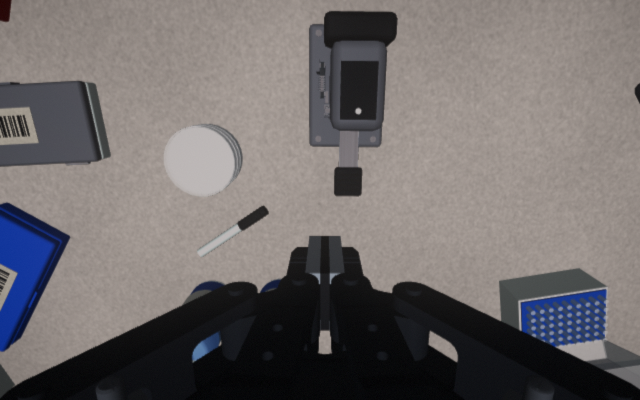

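The wrist view shows the pad at (348,181), the head around (358,85) with its bumper at (360,28), the foot plate corners near (318,139) and (375,139), the dishes at (203,160), and the fingertips at (325,240).

```bash
python3 - <<'E'
from h import *
import pickle
c=pickle.load(open('w1.pkl','rb')); P=cloud(c); g=c['img'].max(2)
pl=lambda u,v,z: plane(c,u,v,z)[:2]*1000
def rect(m,z):
    q=np.argwhere(m)[:,::-1]; r=cv2.minAreaRect(np.float32([pl(u,v,z) for u,v in q])); print(m.sum(),r,z)
W=np.zeros(g.shape,bool); W[160:205,325:370]=1; rect(W&(g<60),.087); print(np.nanmedian(P[176:186,340:356,2]))
H=np.zeros(g.shape,bool); H[5:150,310:405]=1
h=H&(P[...,2]>.13); rect(h,.181); m=h; q=P[m]; print(cv2.minAreaRect((q[:,:2]*1000).astype(np.float32)),np.nanmedian(q,0))
m=H&(P[...,2]>.172); q=P[m]; print('top face',cv2.minAreaRect((q[:,:2]*1000).astype(np.float32)),np.median(q,0))
m=H&(P[...,2]>.012)&(P[...,2]<.02); m=cv2.morphologyEx(m.astype(np.uint8),cv2.MORPH_OPEN,np.ones((3,3)))>0;q=P[m]; print('plate',cv2.minAreaRect((q[:,:2]*1000).astype(np.float32)),np.median(q,0))
E
```

```text
712 ((585.6170654296875, 180.21836853027344), (30.316022872924805, 32.29506301879883), 79.78498077392578) 0.087
0.08724325634289867
7042 ((475.82440185546875, 197.1242218017578), (56.64019775390625, 90.86556243896484), 81.87547302246094) 0.181
((475.67327880859375, 197.42279052734375), (57.44593048095703, 92.71521759033203), 81.70349884033203) [0.46940703 0.19621105 0.18122562]
top face ((475.6438903808594, 197.52244567871094), (57.41489028930664, 92.71878814697266), 81.8563461303711) [0.46969772 0.19648149 0.18127087]
plate ((482.443603515625, 196.67782592773438), (93.81771850585938, 147.6185302734375), 81.28617858886719) [0.50414164 0.1634257  0.01581942]
```

Call:
servo_tool(rows=[{"delta_pos": [0.015, 0.01, -0.03], "twist": [0, 0, 0]}, {"delta_pos": [0.031, 0.022, -0.07], "twist": [0, 0, 0]}, {"delta_pos": [0.031, 0.022, -0.12], "twist": [0, 0, 0]}, {"delta_pos": [0.031, 0.022, -0.17], "twist": [0, 0, 0]}, {"delta_pos": [0.031, 0.022, -0.195], "twist": [0, 0, 0]}, {"delta_pos": [0.031, 0.022, -0.195], "twist": [0, 0, 0]}])

```text
t: 3.02
eef_pos: [0.5893, 0.1781, 0.1179]
ee_rot: [-3.14, -0.003, 2.998]
ft_force: [-0.5, 0.0, -0.7]
opening: -0.0
grasp_force: 0.0
```

Call:
servo_tool(rows=[{"delta_pos": [0.002, 0.001, -0.012], "twist": [0, 0, 0]}, {"delta_pos": [0.002, 0.001, -0.02], "twist": [0, 0, 0]}, {"delta_pos": [0.002, 0.001, -0.028], "twist": [0, 0, 0]}, {"delta_pos": [0.002, 0.001, -0.035], "twist": [0, 0, 0]}, {"delta_pos": [0.002, 0.001, -0.042], "twist": [0, 0, 0]}, {"delta_pos": [0.002, 0.001, -0.047], "twist": [0, 0, 0]}, {"delta_pos": [0.002, 0.001, -0.05], "twist": [0, 0, 0]}, {"delta_pos": [0.002, 0.001, -0.05], "twist": [0, 0, 0]}])

```text
t: 4.03
eef_pos: [0.5925, 0.1797, 0.0693]
ee_rot: [-3.142, -0.0, 3.001]
ft_force: [-0.3, 0.3, 0.4]
opening: 0.0001
grasp_force: 0.0
```

Call:
servo_tool(rows=[{"delta_pos": [0, 0, -0.003], "twist": [0, 0, 0]}, {"delta_pos": [0, 0, -0.005], "twist": [0, 0, 0]}, {"delta_pos": [0, 0, -0.005], "twist": [0, 0, 0]}])

```text
t: 4.4
eef_pos: [0.5927, 0.1797, 0.0645]
ee_rot: [3.141, 0.0, 3.001]
ft_force: [-0.3, 0.5, 3.4]
opening: 0.0
grasp_force: 1.4
```

Call:
servo_tool(rows=[{"delta_pos": [0.01, 0, 0.05], "twist": [0, 0, 0]}, {"delta_pos": [0.01, 0, 0.1], "twist": [0, 0, 0]}, {"delta_pos": [0.01, 0, 0.15], "twist": [0, 0, 0]}, {"delta_pos": [0, 0, 0.2], "twist": [0, 0, 0]}, {"delta_pos": [-0.03, 0, 0.25], "twist": [0, 0, 0]}, {"delta_pos": [-0.03, 0, 0.25], "twist": [0, 0, 0]}], jaw=0)

```text
t: 5.15
eef_pos: [0.5627, 0.1802, 0.3189]
ee_rot: [3.139, 0.006, 3.002]
ft_force: [0.5, 0.1, -0.7]
opening: 0.0855
grasp_force: 0.0
```

```bash
python3 - <<'E'
from h import *
import pickle
s=telemetry.read_state(); print(s['eef_pos'],s['ee_rot'],s['t'],s['opening'])
c=grab('wrist'); cv2.imwrite('pics/w2.png',c['img']); P=cloud(c); g=c['img'].max(2)
m=(g<60)&(abs(P[...,0]-.592)<.03)&(abs(P[...,1]-.179)<.03)&(P[...,2]<.12)
print(m.sum(),np.median(P[m],0),cv2.minAreaRect((P[m][:,:2]*1000).astype(np.float32)))
m=(P[...,2]>.172)&(P[...,2]<.19)&(P[...,0]<.53)&(P[...,0]>.4)&(abs(P[...,1]-.2)<.06)
m=cv2.morphologyEx(m.astype(np.uint8),cv2.MORPH_OPEN,np.ones((3,3)))>0
print(m.sum(),np.median(P[m],0),cv2.minAreaRect((P[m][:,:2]*1000).astype(np.float32)))
E
```

```text
[0.56267547 0.18020712 0.31893246] [3.13852939 0.0061066  3.00196604] 5.15 0.08554301156749344
712 [0.58527471 0.18029573 0.08719583] ((585.7329711914062, 180.36770629882812), (29.43328857421875, 32.31842041015625), 81.9623794555664)
6718 [0.4697668  0.19711031 0.18125888] ((475.54559326171875, 196.4111785888672), (57.323673248291016, 93.68492889404297), 80.34519958496094)
```

View pics/w2.png

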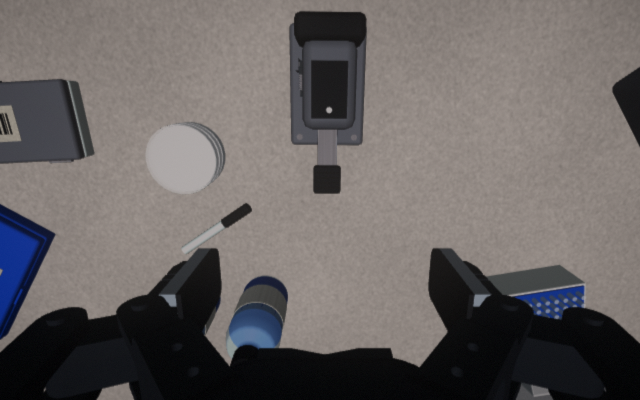

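The pad mask is still at z 0.087, so the latch sprang back and I had not pressed deep enough. I'll press again, deeper and watching the force.

Call:
servo_tool(rows=[{"delta_pos": [0.026, 0, -0.06], "twist": [0, 0, 0]}, {"delta_pos": [0.026, 0, -0.12], "twist": [0, 0, 0]}, {"delta_pos": [0.026, 0, -0.17], "twist": [0, 0, 0]}, {"delta_pos": [0.026, 0, -0.195], "twist": [0, 0, 0]}, {"delta_pos": [0.026, 0, -0.195], "twist": [0, 0, 0]}, {"delta_pos": [0.026, 0, -0.205], "twist": [0, 0, 0]}, {"delta_pos": [0.026, 0, -0.215], "twist": [0, 0, 0]}, {"delta_pos": [0.026, 0, -0.225], "twist": [0, 0, 0]}, {"delta_pos": [0.026, 0, -0.225], "twist": [0, 0, 0]}], jaw=1)

```text
t: 6.32
eef_pos: [0.5881, 0.1796, 0.0887]
ee_rot: [-3.141, -0.001, 3.001]
ft_force: [0.2, 0.6, -0.3]
opening: -0.0003
grasp_force: 0.0
```

```bash
python3 - <<'E'
from h import *
print(robot.nose_length, telemetry.read_state()['ft_force'])
for n in ('wrist','scene'):
    c=grab(n); P=cloud(c); g=c['img'].max(2)
    cv2.imwrite(f'pics/{n}3.png', c['img'])
    m=(g<70)&(abs(P[...,0]-.592)<.035)&(abs(P[...,1]-.179)<.035)&(P[...,2]<.16)
    print(n,m.sum()); q=P[m]
    for a in np.arange(.03,.16,.01):
        k=(q[:,2]>a)&(q[:,2]<=a+.01); print(round(a,3),k.sum(),q[k].mean(0).round(4) if k.sum() else '')
im=cv2.imread('pics/scene3.png')[180:290,320:440]
cv2.imwrite('pics/c3.png',np.hstack([cv2.resize(im,(436,400),interpolation=cv2.INTER_CUBIC),cv2.resize(cv2.imread('pics/wrist3.png')[100:320,220:420],(364,400))]))
E
```

```text
0.017 [ 0.15950785  0.60143316 -0.26456398]
wrist 7469
0.03 0 
0.04 0 
0.05 0 
0.06 0 
0.07 0 
0.08 2544 [0.5796 0.1812 0.0868]
0.09 0 
0.1 0 
0.11 204 [0.5777 0.1812 0.1179]
0.12 663 [0.5786 0.181  0.1253]
0.13 827 [0.5786 0.1811 0.1351]
0.14 1008 [0.5826 0.1804 0.1464]
0.15 2223 [0.5793 0.181  0.157 ]
scene 121
0.03 0 
0.04 0 
0.05 0 
0.06 0 
0.07 0 
0.08 70 [0.5916 0.1834 0.0862]
0.09 5 [0.5975 0.1816 0.0909]
0.1 0 
0.11 5 [0.6005 0.1806 0.1168]
0.12 10 [0.599  0.1854 0.1243]
0.13 13 [0.5995 0.1843 0.1349]
0.14 7 [0.6004 0.1854 0.1444]
0.15 11 [0.6006 0.1876 0.1559]
```

View pics/c3.png

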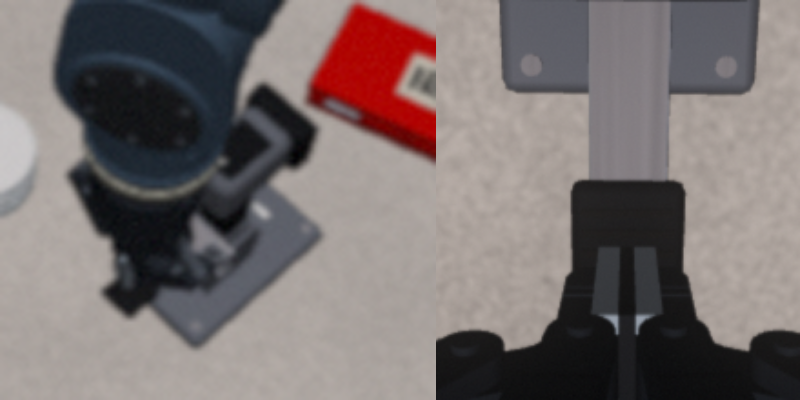

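```bash
python3 - <<'E'
from h import *
c=grab('wrist'); P=cloud(c)
for v in range(228,300,6): print(v,[P[v,u].round(4).tolist() for u in (315,333)])
s=telemetry.read_state(); print(s['eef_pos'],s['joint_pos'])
E
```

```text
228 [[0.5838, 0.1757, 0.0872], [0.5851, 0.1848, 0.0871]]
234 [[0.587, 0.1752, 0.0871], [0.5883, 0.1843, 0.0871]]
240 [[0.5765, 0.1777, 0.121], [0.5779, 0.185, 0.1201]]
246 [[0.5769, 0.1777, 0.1263], [0.5773, 0.1848, 0.1276]]
252 [[0.5765, 0.178, 0.1329], [0.5774, 0.1847, 0.1329]]
258 [[0.5766, 0.1781, 0.1379], [0.5769, 0.1846, 0.1393]]
264 [[0.5765, 0.1782, 0.143], [0.5777, 0.1844, 0.1423]]
270 [[0.5768, 0.1783, 0.147], [0.5775, 0.1844, 0.1473]]
276 [[0.5755, 0.1786, 0.1535], [0.5782, 0.1842, 0.15]]
282 [[0.5759, 0.1787, 0.1567], [0.5757, 0.1843, 0.1585]]
288 [[0.5755, 0.1788, 0.161], [0.5765, 0.1842, 0.1606]]
294 [[0.5753, 0.179, 0.1647], [0.5772, 0.184, 0.1627]]
[0.58879557 0.17977184 0.08977413] [2.96319628e-01 4.94312844e-01 6.35999739e-02 1.13960860e+00
 2.17287582e-05 4.36471208e-01]
```

The wrist depth puts the shut fingertips at z ≈ 0.119 while the TCP reads 0.090. So the tips stand about 25–29 mm above the reported TCP z, which explains why the first press only touched the pad. I'll rely on measured tip height and contact force from here, and press on.

Call:
servo_tool(rows=[{"delta_pos": [0, 0, -0.01], "twist": [0, 0, 0]}, {"delta_pos": [0, 0, -0.02], "twist": [0, 0, 0]}, {"delta_pos": [0.003, 0, -0.027], "twist": [0, 0, 0]}, {"delta_pos": [0.004, 0, -0.034], "twist": [0, 0, 0]}, {"delta_pos": [0.004, 0, -0.034], "twist": [0, 0, 0]}])

```text
t: 7.1
eef_pos: [0.593, 0.1796, 0.0552]
ee_rot: [-3.142, 0.0, 3.001]
ft_force: [2.4, -2.4, 3.9]
opening: -0.0001
grasp_force: 1.6
```

```bash
cat > pad.py <<'E'
from h import *
c=grab('wrist'); P=cloud(c); s=telemetry.read_state()
print(s['eef_pos'],s['ft_force'])
for v in range(150,260,8): print(v,P[v,315].round(4).tolist(),P[v,333].round(4).tolist())
E
python3 pad.py
```

```text
[0.59284239 0.17961966 0.05546622] [ 1.80741609 -0.88476523  3.42728565]
150 [0.5454, 0.1826, 0.0774] [0.5463, 0.1899, 0.0784]
158 [0.5486, 0.1821, 0.0779] [0.5498, 0.1894, 0.0771]
166 [0.552, 0.1816, 0.0772] [0.5532, 0.189, 0.0766]
174 [0.5556, 0.181, 0.076] [0.5565, 0.1885, 0.077]
182 [0.5587, 0.1806, 0.0773] [0.5602, 0.1881, 0.0758]
190 [0.5625, 0.18, 0.076] [0.5638, 0.1876, 0.075]
198 [0.566, 0.1795, 0.0759] [0.5676, 0.1871, 0.0743]
206 [0.5698, 0.1789, 0.075] [0.5712, 0.1866, 0.0743]
214 [0.5732, 0.1784, 0.0759] [0.5742, 0.1862, 0.0762]
222 [0.5758, 0.1781, 0.0787] [0.5769, 0.1857, 0.0787]
230 [0.5798, 0.1775, 0.0777] [0.5808, 0.1852, 0.078]
238 [0.5808, 0.1775, 0.0845] [0.5821, 0.1849, 0.0838]
246 [0.581, 0.1777, 0.0924] [0.5818, 0.1847, 0.0927]
254 [0.581, 0.1779, 0.0997] [0.5821, 0.1845, 0.0995]
```

Call:
servo_tool(rows=[{"delta_pos": [0, 0, -0.006], "twist": [0, 0, 0]}, {"delta_pos": [0, 0, -0.012], "twist": [0, 0, 0]}, {"delta_pos": [0, 0, -0.018], "twist": [0, 0, 0]}, {"delta_pos": [0, 0, -0.024], "twist": [0, 0, 0]}, {"delta_pos": [0, 0, -0.028], "twist": [0, 0, 0]}, {"delta_pos": [0, 0, -0.03], "twist": [0, 0, 0]}, {"delta_pos": [0, 0, -0.03], "twist": [0, 0, 0]}])

```text
t: 8.02
eef_pos: [0.5925, 0.1797, 0.0253]
ee_rot: [-3.142, -0.0, 3.001]
ft_force: [0.0, -0.5, -0.1]
opening: 0.0001
grasp_force: 0.0
```

```bash
python3 pad.py
```

```text
[0.59262019 0.17973234 0.02549458] [-0.00731233  0.38002874 -0.91762856]
150 [0.5426, 0.1835, 0.0651] [0.5434, 0.1899, 0.0662]
158 [0.5456, 0.183, 0.0644] [0.5465, 0.1895, 0.0645]
166 [0.5492, 0.1824, 0.0606] [0.5499, 0.1891, 0.0621]
174 [0.5524, 0.1819, 0.0597] [0.5534, 0.1887, 0.0594]
182 [0.5559, 0.1813, 0.0579] [0.5571, 0.1882, 0.057]
190 [0.5595, 0.1807, 0.0563] [0.5607, 0.1878, 0.0556]
198 [0.5636, 0.18, 0.0533] [0.5646, 0.1873, 0.0534]
206 [0.5681, 0.1793, 0.0493] [0.5685, 0.1868, 0.0517]
214 [0.572, 0.1786, 0.0482] [0.5728, 0.1863, 0.0491]
222 [0.5769, 0.1778, 0.0445] [0.578, 0.1857, 0.0447]
230 [0.58, 0.1774, 0.0463] [0.5806, 0.1853, 0.0475]
238 [0.5804, 0.1776, 0.0546] [0.5816, 0.185, 0.0542]
246 [0.5798, 0.1779, 0.0642] [0.5813, 0.1848, 0.0632]
254 [0.5807, 0.1779, 0.0697] [0.5813, 0.1846, 0.0703]
```

The bar now slopes about 0.55 rad and the force is zero, so the latch has snapped over. I'll retreat, open the jaws and check.

Call:
servo_tool(rows=[{"delta_pos": [0.01, 0, 0.04], "twist": [0, 0, 0]}, {"delta_pos": [0.01, 0, 0.09], "twist": [0, 0, 0]}, {"delta_pos": [0.01, 0, 0.15], "twist": [0, 0, 0]}, {"delta_pos": [0, 0, 0.21], "twist": [0, 0, 0]}, {"delta_pos": [-0.02, 0, 0.26], "twist": [0, 0, 0]}, {"delta_pos": [-0.02, 0, 0.26], "twist": [0, 0, 0]}, {"delta_pos": [-0.02, 0, 0.26], "twist": [0, 0, 0]}], jaw=0)

```text
t: 8.95
eef_pos: [0.5727, 0.1797, 0.2851]
ee_rot: [-3.142, 0.0, 3.002]
ft_force: [0.7, 1.2, -1.3]
opening: 0.0856
grasp_force: 0.0
```

```bash
python3 - <<'E'
from h import *
s=telemetry.read_state(); print(s['eef_pos'],s['ee_rot'],s['t'],s['opening'])
c=grab('wrist'); P=cloud(c); g=c['img'].max(2); cv2.imwrite('pics/w4.png',c['img'])
m=(g<60)&(abs(P[...,0]-.592)<.04)&(abs(P[...,1]-.179)<.03)&(P[...,2]<.12)
print('pad',m.sum(),np.median(P[m],0),cv2.minAreaRect((P[m][:,:2]*1000).astype(np.float32)))
m=(P[...,2]>.172)&(P[...,2]<.19)&(P[...,0]<.53)&(P[...,0]>.4)&(abs(P[...,1]-.2)<.06)
m=cv2.morphologyEx(m.astype(np.uint8),cv2.MORPH_OPEN,np.ones((3,3)))>0
print('head',m.sum(),np.median(P[m],0),cv2.minAreaRect((P[m][:,:2]*1000).astype(np.float32)))
for a in range(195,226,4):
    for v in range(235,300):
        if P[v,a,2]>s['eef_pos'][2]-.05: print('tip',a,v,P[v,a].round(4)); break
for a in range(425,456,4):
    for v in range(235,300):
        if P[v,a,2]>s['eef_pos'][2]-.05: print('tip',a,v,P[v,a].round(4)); break
E
```

```text
[0.5726802  0.1796999  0.28507049] [-3.14155244e+00  2.71995077e-05  3.00153053e+00] 8.95 0.08564799824204634
pad 544 [0.59036013 0.17961871 0.04231645] ((591.9876708984375, 179.90206909179688), (30.38541603088379, 29.77565574645996), 80.59681701660156)
head 7628 [0.47584898 0.19646767 0.18119729] ((480.49261474609375, 196.60452270507812), (57.39863586425781, 82.580078125), 82.0071029663086)
tip 195 252 [0.5541 0.1331 0.3286]
tip 199 249 [0.5542 0.1336 0.3257]
tip 203 249 [0.555  0.1344 0.3241]
tip 207 249 [0.5547 0.1366 0.3254]
tip 211 249 [0.555  0.138  0.3253]
tip 215 249 [0.5558 0.1389 0.3237]
tip 219 260 [0.5614 0.1388 0.322 ]
tip 429 271 [0.5788 0.2221 0.3207]
tip 433 249 [0.5679 0.2235 0.3236]
tip 437 249 [0.5668 0.2243 0.3263]
tip 441 249 [0.5673 0.226  0.3256]
tip 445 249 [0.5674 0.2275 0.326 ]
tip 449 249 [0.5675 0.2289 0.3262]
tip 453 251 [0.568  0.23   0.3272]
```

The latch stays open, with the pad at z 0.042. The open fingertips are at TCP z + 0.039. Now I'll grasp the head.

Call:
servo_tool(rows=[{"delta_pos": [-0.045, 0.008, 0], "twist": [0, 0, 0]}, {"delta_pos": [-0.088, 0.0165, 0], "twist": [0, 0, -0.4]}, {"delta_pos": [-0.088, 0.0165, -0.03], "twist": [0, 0, -0.4]}, {"delta_pos": [-0.088, 0.0165, -0.07], "twist": [0, 0, -0.4]}, {"delta_pos": [-0.088, 0.0165, -0.11], "twist": [0, 0, -0.4]}, {"delta_pos": [-0.088, 0.0165, -0.15], "twist": [0, 0, -0.4]}, {"delta_pos": [-0.088, 0.0165, -0.173], "twist": [0, 0, -0.4]}, {"delta_pos": [-0.088, 0.0165, -0.173], "twist": [0, 0, -0.4]}])

```text
t: 10.0
eef_pos: [0.4829, 0.1954, 0.1101]
ee_rot: [-3.139, -0.004, 2.994]
ft_force: [0.2, 0.6, -1.2]
opening: 0.0857
grasp_force: 0.0
```

Call:
servo_tool(rows=[{"delta_pos": [0, 0, 0], "twist": [0, 0, 0]}, {"delta_pos": [0, 0, 0], "twist": [0, 0, 0]}, {"delta_pos": [0, 0, 0], "twist": [0, 0, 0]}, {"delta_pos": [0, 0, 0], "twist": [0, 0, 0]}, {"delta_pos": [0, 0, 0], "twist": [0, 0, 0]}], jaw=1, grip_force=60)

```text
t: 10.62
eef_pos: [0.4852, 0.1962, 0.1135]
ee_rot: [3.141, 0.002, 2.994]
ft_force: [-1.3, -1.2, 6.0]
opening: 0.0454
grasp_force: 61.6
```

```bash
python3 - <<'E'
from h import *
import pickle
s=telemetry.read_state(); print(s['eef_pos'],s['ee_rot'],s['t'],s['opening'],s['grasp_force'],s['ft_force'],s['wrist_torque'])
c=grab('wrist'); pickle.dump(c,open('w5.pkl','wb')); cv2.imwrite('pics/w5.png',c['img'])
E
```

```text
[0.48517683 0.19623261 0.1134546 ] [3.14108112e+00 1.52187088e-03 2.99427456e+00] 10.625 0.045426514854385765 61.56427502632141 [-1.33151064 -1.15886115  6.02905955] [-0.46033099  0.21263531 -0.01538198]
```

View pics/w5.png

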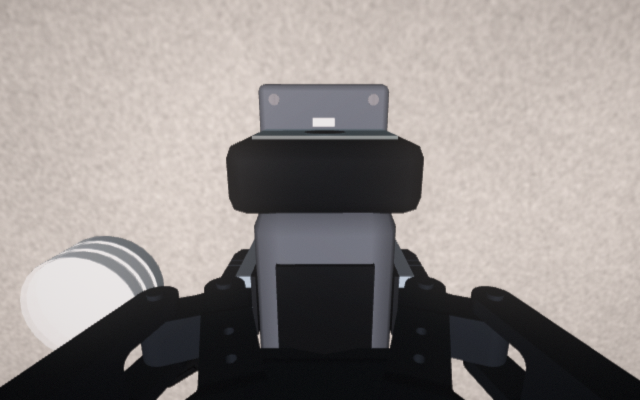

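The jaws hold the head at 45.4 mm opening with 61 N. I'll lift it straight up.

Call:
servo_tool(rows=[{"delta_pos": [0, 0, 0.01], "twist": [0, 0, 0]}, {"delta_pos": [0, 0, 0.025], "twist": [0, 0, 0]}, {"delta_pos": [0, 0, 0.045], "twist": [0, 0, 0]}, {"delta_pos": [0, 0, 0.065], "twist": [0, 0, 0]}, {"delta_pos": [0, 0, 0.085], "twist": [0, 0, 0]}, {"delta_pos": [0, 0, 0.11], "twist": [0, 0, 0]}, {"delta_pos": [0, 0, 0.135], "twist": [0, 0, 0]}, {"delta_pos": [0, 0, 0.15], "twist": [0, 0, 0]}, {"delta_pos": [0, 0, 0.15], "twist": [0, 0, 0]}, {"delta_pos": [0, 0, 0.15], "twist": [0, 0, 0]}])

```text
t: 11.92
eef_pos: [0.4844, 0.1961, 0.2621]
ee_rot: [-3.141, -0.0, 2.994]
ft_force: [-0.7, -0.2, -4.1]
opening: 0.0455
grasp_force: 61.9
```

```bash
cat > pose.py <<'E'
from h import *
import pickle
from scipy.spatial.transform import Rotation as Ro
c0=pickle.load(open('w5.pkl','rb')); y=np.radians(171.5)
R0=Ro.from_euler('z',y).as_matrix(); p0=np.array([.485,.1961,.1585])
Rc,pc=c0['R']@R0,c0['R']@p0+c0['t']     # head in camera (rigid grasp)
LAB=np.array([.4648,-.2354,.036])
def show(c):
    R=c['R'].T@Rc; p=c['R'].T@(pc-c['t']); w=p+.057*R[:,0]; f=p-R@[.008,0,.1425]
    s=telemetry.read_state(); print('t',s['t'],'eef',s['eef_pos'].round(4),s['ee_rot'].round(3),'grip',s['grasp_force'],s['opening'])
    print('head',p.round(4),'x',R[:,0].round(3),'z',R[:,2].round(3),'foot',f.round(3)); print('label in window',((LAB-w)@R).round(4),'tilt',np.degrees(np.arccos(R[2,2])))
    return R,p
E
python3 - <<'E'
from pose import *
c=grab('wrist'); show(c)
# rigid check in wrist image: head/bumper moved?
d=np.abs(c['img'][205:340,250:400].astype(int)-c0['img'][205:340,250:400]).mean(); print('diff',d)
for nm in('top','scene'):
    k=pickle.load(open(nm+'.pkl','rb')); hsv=cv2.cvtColor(k['img'],cv2.COLOR_BGR2HSV); a,b,e,f=(350,180,430,235) if nm=='top' else (235,135,315,200)
    P=cloud(k); z=np.zeros((400,640),np.uint8); z[b:f,a:e]=255
    gray=k['img'].max(2); ok=(z>0)&(P[...,2]>.028)&(P[...,2]<.045)&(P[...,1]<-.1)
    ok=cv2.erode(cv2.morphologyEx(ok.astype(np.uint8),cv2.MORPH_OPEN,np.ones((5,5))),np.ones((5,5)))>0
    # label: bright component inside
    th=(ok&(gray>gray[ok].mean()+25)).astype(np.uint8); th=cv2.morphologyEx(th,cv2.MORPH_CLOSE,np.ones((7,7)))
    n,l,st,ce=cv2.connectedComponentsWithStats(th); i=1+np.argmax(st[1:,4]); q=np.argwhere(l==i)[:,::-1]
    print(nm,'label',cv2.minAreaRect(np.float32([plane(k,u,v,.036)[:2]*1000 for u,v in q])))
E
```

```text
t 11.975 eef [0.4843 0.1961 0.2619] [-3.141e+00 -1.000e-03  2.994e+00] grip 61.91835165023804 0.04543534482840988
head [0.4843 0.196  0.3072] x [-0.989  0.148  0.002] z [0.002 0.    1.   ] foot [0.492 0.195 0.165]
label in window [-0.1019  0.4294 -0.2714] tilt 0.11598764869844816
diff 2.1283621399176953
top label ((485.1940612792969, -237.9747772216797), (36.810543060302734, 7.174130439758301), 83.21780395507812)
scene label ((469.9130859375, -234.33811950683594), (72.81443786621094, 43.8464469909668), 84.8598403930664)
```

Call:
servo_tool(rows=[{"delta_pos": [0.005, -0.025, 0.01], "twist": [0, 0, -1]}, {"delta_pos": [0.015, -0.07, 0.01], "twist": [0, 0, -3]}, {"delta_pos": [0.025, -0.12, 0.01], "twist": [0, 0, -5]}, {"delta_pos": [0.035, -0.17, 0.01], "twist": [0, 0, -7]}, {"delta_pos": [0.045, -0.22, 0.01], "twist": [0, 0, -9]}, {"delta_pos": [0.055, -0.27, 0.01], "twist": [0, 0, -11]}, {"delta_pos": [0.065, -0.32, 0.01], "twist": [0, 0, -13]}, {"delta_pos": [0.075, -0.37, 0.01], "twist": [0, 0, -15]}, {"delta_pos": [0.085, -0.42, 0.01], "twist": [0, 0, -17]}, {"delta_pos": [0.09, -0.45, 0.01], "twist": [0, 0, -18]}, {"delta_pos": [0.09, -0.45, 0.01], "twist": [0, 0, -18]}])

```text
t: 13.35
eef_pos: [0.5742, -0.2558, 0.2708]
ee_rot: [-3.141, -0.002, 2.678]
ft_force: [0.0, 0.3, -3.1]
opening: 0.0452
grasp_force: 62.2
```

```bash
python3 - <<'E'
from pose import *
show(grab('wrist')); print(telemetry.read_state()['joint_pos'])
E
```

```text
t 13.4 eef [ 0.5743 -0.2545  0.2713] [ 3.142e+00 -2.000e-03  2.679e+00] grip 62.19829201698303 0.04555290920310022
head [ 0.574  -0.2562  0.3159] x [-0.894  0.449  0.004] z [ 0.004 -0.001  1.   ] foot [ 0.581 -0.26   0.173]
label in window [ 0.0489  0.0302 -0.2803] tilt 0.2233245383898077
[-4.17175268e-01  5.14156316e-01  5.55037101e-01  1.61342075e+00
  1.06636600e-04  4.54690156e-02]
```

Call:
servo_tool(rows=[{"delta_pos": [0, -0.01, 0], "twist": [-3, -6, 0]}, {"delta_pos": [0.01, -0.02, 0], "twist": [-6.5, -13, 0]}, {"delta_pos": [0.02, -0.03, 0], "twist": [-10, -20, 0]}, {"delta_pos": [0.03, -0.04, -0.01], "twist": [-13.5, -27, 0]}, {"delta_pos": [0.03, -0.04, -0.02], "twist": [-17, -34, 0]}, {"delta_pos": [0.03, -0.04, -0.03], "twist": [-20.1, -40.2, 0]}, {"delta_pos": [0.03, -0.04, -0.04], "twist": [-20.1, -40.2, 0]}, {"delta_pos": [0.03, -0.04, -0.04], "twist": [-20.1, -40.2, 0]}])

```text
t: 14.4
eef_pos: [0.6028, -0.2919, 0.2301]
ee_rot: [-3.139, 0.781, 2.682]
ft_force: [0.1, -0.4, -2.5]
opening: 0.0456
grasp_force: 62.3
```

```bash
python3 - <<'E'
from pose import *
c=grab('wrist'); R,p=show(c); print(telemetry.read_state()['joint_pos'])
cv2.imwrite('pics/w6.png',c['img']); pickle.dump(c,open('w6.pkl','wb'))
E
```

```text
t 14.45 eef [ 0.604  -0.2927  0.2319] [-3.14   0.783  2.682] grip 62.30321645736694 0.0456424859373395
head [ 0.5739 -0.2781  0.2626] x [-0.637  0.317 -0.703] z [-0.628  0.314  0.712] foot [ 0.669 -0.325  0.167]
label in window [ 0.1852  0.0102 -0.0792] tilt 44.63957626464085
[-0.44502695 -0.06522903 -0.63953295  0.21402184 -0.01225086  0.01023297]
```

View pics/w6.png

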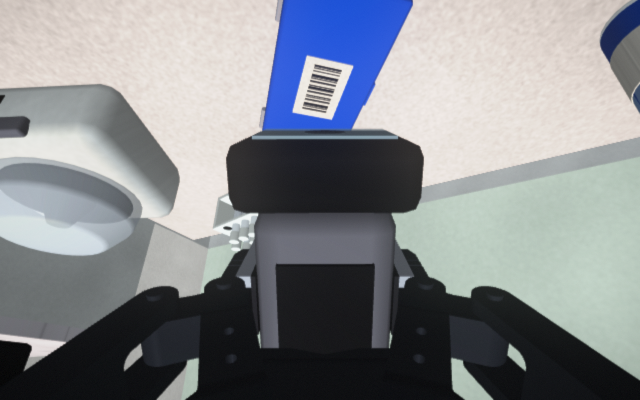

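The scanner looks unchanged in the grip. The bumper at (325,175) hides the view below it, and beyond it is the blue look-alike at (330,60). The grey box itself is out of this view. I'll refine the label position from the stored top view before the final approach.

```bash
python3 - <<'E'
from pose import *
for nm in('top','scene'):
    k=pickle.load(open(nm+'.pkl','rb')); g=k['img'].max(2).astype(int)
    X=np.array([[plane(k,u,v,.036)[:2]*1000 for u in range(640)] for v in range(400)])
    D=X-[468,-235]; m=(abs(D[...,0])<38)&(abs(D[...,1])<55)
    lo,hi=np.percentile(g[m],[20,97]); b=(m&(g>(lo+hi)/2)).astype(np.uint8); b=cv2.morphologyEx(b,cv2.MORPH_CLOSE,np.ones((7,7)))
    n,l,st,ce=cv2.connectedComponentsWithStats(b); i=1+np.argmax(st[1:,4]); print(nm,lo,hi,st[i],cv2.minAreaRect(np.float32(X[l==i])))
E
```

```text
top 103.0 150.0 [379 201  21  14 264] ((467.7828369140625, -234.1990509033203), (71.85840606689453, 46.6339225769043), 89.23637390136719)
scene 97.0 161.0 [262 157  24  20 259] ((470.015869140625, -234.50062561035156), (74.51676177978516, 44.47773742675781), 84.35538482666016)
```

Call:
servo_tool(rows=[{"delta_pos": [0.005, -0.004, -0.015], "twist": [0, 0, 0]}, {"delta_pos": [0.012, -0.01, -0.035], "twist": [0, 0, 0]}, {"delta_pos": [0.019, -0.016, -0.055], "twist": [0, 0, 0]}, {"delta_pos": [0.025, -0.02, -0.072], "twist": [0, 0, 0]}, {"delta_pos": [0.027, -0.022, -0.08], "twist": [0, 0, 0]}, {"delta_pos": [0.027, -0.022, -0.08], "twist": [0, 0, 0]}, {"delta_pos": [0.027, -0.022, -0.08], "twist": [0, 0, 0]}, {"delta_pos": [0.027, -0.022, -0.08], "twist": [0, 0, 0]}])

```text
t: 15.45
eef_pos: [0.6319, -0.3159, 0.1534]
ee_rot: [-3.139, 0.786, 2.681]
ft_force: [0.2, 0.3, -3.0]
opening: 0.0453
grasp_force: 62.4
```

```bash
sed -i 's/^LAB=.*/LAB=np.array([.469,-.2343,.036])/' pose.py; python3 - <<'E'
from pose import *
c=grab('wrist'); R,p=show(c)
print(np.abs(c['img'][205:340,250:400].astype(int)-c0['img'][205:340,250:400]).mean(),telemetry.read_state()['qvel'])
s=grab('scene'); t=grab('top'); cv2.imwrite('pics/f.png',np.hstack([cv2.resize(s['img'][80:320,170:450],(400,343)),cv2.resize(t['img'][80:320,200:480],(400,343))]))
P=cloud(s); m=(abs(P[...,0]-.52)<.15)&(abs(P[...,1]-.19)<.07)
dk=(abs(P[...,0]-.592)<.03)&(abs(P[...,1]-.179)<.03)&(P[...,2]>.025); print('pad',dk.sum(),np.median(P[dk],0))
E
```

```text
t 15.5 eef [ 0.6318 -0.3159  0.1533] [-3.139  0.785  2.681] grip 62.3748242855072 0.045220213302678516
head [ 0.6028 -0.3019  0.1858] x [-0.634  0.316 -0.706] z [-0.631  0.317  0.708] foot [ 0.698 -0.35   0.091]
label in window [ 0.1549 -0.0008 -0.0002] tilt 44.90984268436791
5.653777777777778 [-0.00080164  0.00225488 -0.00283492 -0.00256023 -0.00013626 -0.00223788]
pad 190 [0.58977657 0.18007826 0.04354726]
```

View pics/f.png

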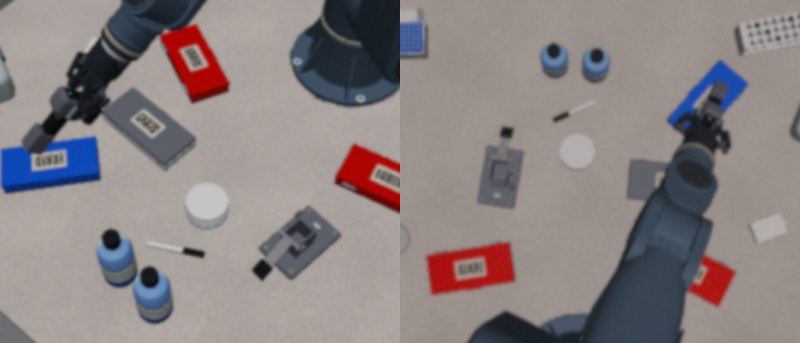

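The final picture shows the scanner over the blue box, aimed at the grey box's label (150,120). The cradle is empty, the paddle is down, and nothing else has moved. I'll hand in.

```bash
python3 -c "
from station import ticket; print(ticket.hand_in())"
```

```text
the job is handed in; nothing more can be done
None
```

I handed the job in at about 15.5 s of the 61 s allowed; no verdict came back. The latch is snapped open, and the scanner is held in the air at a 45° slant. Its window is about 155 mm from the label and, by my camera measurements, aimed within 1 mm of its centre.

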